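# Weigh a cover glass box on the bench balance and store it

## Robot

A 6-joint arm with a two-finger parallel gripper is mounted at the origin on a cart in front of the work surface, level with it; the furniture and walls round the work are solid. World frame = base frame: x ahead of the robot, y to its left, z up, the work surface at z = 0. Lengths are in m, angles in rad, forces in N, time in s.
With the tool pointing down it reaches from about 0.25 to 0.775 m from the base axis. Payload 4 kg.
Tool frame: the origin (TCP) lies at the very end of the fingers, on their centre line; the grasp point (between the pads) lies 19 mm behind it (robot.hold_point_z is the distance from the TCP to the grasp point, in m); z points along the fingers, y is the line along which they close (so a half turn about z gives the same grasp; the last joint's range is limited). The gripper opens to 94 mm and grips with 3 to 60 N. Pads are 16 mm wide; open, the fingers measure 119 mm over their backs; the gripper's body (75 mm by 177 mm) begins 78 mm behind the grasp point.
Start: joints at [-1.295, 0.087, 1.371, -0, 1.684, -0.103], TCP at [0.203, -0.511, 0.206] pointing down, gripper open.
Joint ranges: [-3.1, 3.1], [-0.76, 2.03], [0.27, 2.55], [-1.08, 4.22], [0.17, 2.65], [-2.57, 2.57]. Speed limits (rad/s): [2.79, 2.79, 3.14, 3.14, 3.14, 3.14].

## Interface

Orientations are given as [roll, pitch, yaw] about the fixed x, y, z axes, in that order (R = Rz(yaw) Ry(pitch) Rx(roll)).
In Python, from bench import robot gives the robot as it stands.
- The arm moves only by the tool carry_out, never from a script. Its argument "steps" is a list of rows, each a list of 3 entries, a list of its own where there are three numbers: the shift along the tool's x, y, z in m, then the turn about the tool's z in units of 10 degrees (1.0 is 10 degrees), then the closure, from -1 (fully open) to 1 (shut). In form: [[[tx, ty, tz], roll, jaw], ...]. A call has 1 to 10 rows; each row is the pose to reach, as a shift and turn from the pose commanded when the call began, along the tool's axes at that moment; what a row does not reach only later rows make up. A row lasts 1/8 s, in which the tool goes at most 62.5 mm and 10.7 degrees, less where a joint would pass 70% of its speed; a pose out of reach is approached as far as the arm can. A call with a gripper value outside its range is refused whole. The fingers move at their own pace and stop on an object; the grip force is fixed at half the most. Time passes only in rows, so rows that repeat a pose let the fingers close. It gives the time, the measured TCP pose, the force, the opening and the grip force at its end, in the units of the state.
- robot.get_obs(): the state, without advancing time (a new reading comes with each control period).
- robot.snapshot(name): name is "scene" or "top" or "wrist"; returns a dict with "image" (384x512x3 uint8, red, green, blue), "z_map" (384x512 float32, m along the optical axis (not along the pixel's ray), 0 where there is no reading), "mtx" (3x3 intrinsics, pixels), "D" ([k1, k2, p1, p2, k3] as OpenCV has them; the pictures are not rectified), "R" (3x3) and "t" (3): a world point X has camera coordinates R X + t. Camera axes: x right, y down, z forward; pixel columns grow to the right and rows downward; lengths in m; the calibration is good to about 2 mm. A picture is of the moment at which its call begins.
- robot.close_job(): hands the job in; it is judged then, once.
The state is a dict: "time": time; "joint_positions": joint angles; "qvel": joint speeds; "joint_torque": joint torques, N m; "tool_pos": TCP position; "ee_rot": TCP orientation; "wrist_force": force on the tool from outside, world axes, zero at the start; "wrist_torque": the same for the moment, N m; "width": finger opening in m; "finger_force": force on a finger pad.
Only numpy, scipy, OpenCV 4.12 (cv2) and the standard library are available. Lean on these libraries where they do the work, as an engineer would, in place of code of your own. Each camera call takes 0.05 s, during which the arm holds its last target. There are 200 camera calls.

## Task

Weigh the box of cover glasses: with the pan empty, press the balance's bar-shaped key (zero), then set the box from the stock channel flat near the middle of the pan and let go, and press the round key (weigh) and after it the square key (store). Then put the box away, fully down in the cradle with the end walls. Press the keys all the way, one at a time, never the cross-shaped one (off) and never zero with the box on the pan; do not drop the box, and leave the loose beaker, dropper bottle and cassette where they stand.

Things in the scene. Friction and masses are not known exactly. Their poses are not given: they have to be found in the camera images.
- balance: white and grey bench balance, 180 deep (x) x 172 wide (y) x 50 mm high, fixed to the bench; origin at the centre of its underside, x points to its rear (away from the keys), z up. The deck with the keys is at its front, 32 mm high. Its four keys stand in a row along y, 66 mm in front of the origin, 38 mm apart, in changing order
- pan (a point): centre of the upper face of the steel balance pan, a flat plate 96 (x) x 124 (y) mm without rim, 50 mm above the bench, 36 mm behind the balance's origin; axes as the balance
- bar_key_top (a point): the bar-shaped key, 10 (x) x 28 (y) mm, grey plastic, on a 34 mm square black plate on the keypad deck; zeroes the balance. This point is the centre of its top face, 42 mm above the bench when up
- bar_key (a joint): travel of the bar-shaped key in m: 0 up, 0.005 fully down; counts as pressed beyond 0.0035; its spring starts at 3 N and takes 5 N fully down, and lifts it again when let go
- round_key_top (a point): the round key, 24 mm across, grey plastic, on a 34 mm square black plate on the keypad deck; weighs. This point is the centre of its top face, 42 mm above the bench when up
- round_key (a joint): travel of the round key in m: 0 up, 0.005 fully down; counts as pressed beyond 0.0035; its spring starts at 3 N and takes 5 N fully down, and lifts it again when let go
- square_key_top (a point): the square key, 21 x 21 mm, grey plastic, on a 34 mm square black plate on the keypad deck; stores the reading. This point is the centre of its top face, 42 mm above the bench when up
- square_key (a joint): travel of the square key in m: 0 up, 0.005 fully down; counts as pressed beyond 0.0035; its spring starts at 3 N and takes 5 N fully down, and lifts it again when let go
- cross_key_top (a point): the cross-shaped key, 25 mm across with arms 8 mm wide, grey plastic, on a 34 mm square black plate on the keypad deck; switches off, must not be pressed. This point is the centre of its top face, 42 mm above the bench when up
- cross_key (a joint): travel of the cross-shaped key in m: 0 up, 0.005 fully down; counts as pressed beyond 0.0035; its spring starts at 3 N and takes 5 N fully down, and lifts it again when let go
- cover_box: closed rigid box of cover glasses, 58 (x) x 30 (y) x 16 mm (z), 48 to 84 g; origin at the centre of its underside, x along its length. It starts in the stock channel, lengthwise. Between the two holders (right) and the balance (left) stands the microtome, a fixed machine 0.3 m high from x = 0.43 m on and within 0.18 m of y = 0: carry the box past in front of it or high above its low front part
- stock_channel: aluminium holder fixed to the bench: floor plate 50 (x) x 75 (y) x 4 mm; two walls 44 mm long along x, up to 24 mm above the bench, 35 mm apart inside, stand along the box's long sides; both ends are open and the box overhangs the floor by 4 mm there, so it can be taken here only by its ends (across 58 mm). Origin at the centre of its underside
- cradle: aluminium holder fixed to the bench: floor plate 84 (x) x 34 (y) x 4 mm; end walls 68 mm apart inside (along x), 17 mm high with tops flared out to 22 mm, and 8 mm long corner lips 38 mm apart inside (along y); the long sides are open for 55 mm between the lips, so the box goes in held across its 30 mm width, length along x, either way round. Origin at the centre of its underside
- cradle_floor (a point): centre of the cradle's floor, 4 mm above the bench, where the centre of the box's underside comes; axes as the cradle
- beaker: small glass beaker, 46 mm across, 60 mm high, loose bystander; origin at the centre of its underside
- dropper_bottle: small bottle with cap, 34 mm across, 82 mm high, loose bystander in front of the microtome; origin at the centre of its underside
- cassette: tissue cassette, 28 x 40 x 12 mm, loose bystander in front of the microtome; origin at the centre of its underside
Not all that is in view belongs to the job. What is shaped like the cover_box but blue is not meant.

How it is judged:
On the way, in this order (a step that is already met when the one before it is completed fails the run):
1. the bar-shaped key is pressed with the pan empty, the other keys up (value of joint bar_key above 0.0035 m and value of joint each of round_key, square_key, cross_key below 0.0015 m and horizontal distance between cover_box and pan above 0.1 m), for 0.05 s.
2. the bar-shaped key is up again and the box lies flat on the pan within 35 mm of its middle, let go (z of cover_box in the frame of pan between -0.004 and 0.004 m and horizontal distance between cover_box and pan below 0.035 m and angle between cover_box's own z axis and vertical below 0.08 rad and contact force between the fingers and cover_box below 0.1 N and value of joint each of bar_key, round_key, square_key, cross_key below 0.0015 m), for 0.2 s.
3. the round key is pressed with the box on the pan, the other keys up (value of joint round_key above 0.0035 m and value of joint each of bar_key, square_key, cross_key below 0.0015 m and z of cover_box in the frame of pan between -0.004 and 0.004 m and horizontal distance between cover_box and pan below 0.035 m and angle between cover_box's own z axis and vertical below 0.08 rad and contact force between the fingers and cover_box below 0.1 N), for 0.05 s.
4. then the square key is pressed with the box on the pan, the other keys up (value of joint square_key above 0.0035 m and value of joint each of bar_key, round_key, cross_key below 0.0015 m and z of cover_box in the frame of pan between -0.004 and 0.004 m and horizontal distance between cover_box and pan below 0.035 m and angle between cover_box's own z axis and vertical below 0.08 rad and contact force between the fingers and cover_box below 0.1 N), for 0.05 s.
At the end, for the whole second after the job is handed in: The box lies at rest flat on the cradle's floor (within 3 mm in height and 0.06 rad of level), within 9 mm of its middle and 0.2 rad of its length, and all four keys are up (within 1.5 mm) (z of cover_box in the frame of cradle_floor between -0.003 and 0.003 m and horizontal distance between cover_box and cradle_floor below 0.009 m and angle between the x axis of cover_box and the x axis of cradle_floor, either way round below 0.2 rad and angle between cover_box's own z axis and vertical below 0.06 rad and linear speed of cover_box below 0.02 m/s and value of joint each of bar_key, round_key, square_key, cross_key below 0.0015 m); the robot touches nothing.
It fails at once if the cross-shaped key is pressed (beyond 2.5 mm) (value of joint cross_key above 0.0025 m).
It fails at once if two keys are down at once (both beyond 2.5 mm) (value of joint each of bar_key, round_key above 0.0025 m or value of joint each of bar_key, square_key above 0.0025 m or value of joint each of round_key, square_key above 0.0025 m).
It fails at once if the bar-shaped zero key is pressed (beyond 2.5 mm) while the box rests on the balance (value of joint bar_key above 0.0025 m and (horizontal distance between cover_box and pan below 0.075 m and contact force between cover_box and balance above 0.1 N)).
It fails at once if the box is dropped or thrown (faster than 0.5 m/s while no finger touches it: a fall of over 12 mm) (linear speed of cover_box above 0.5 m/s and contact force between the fingers and cover_box below 0.05 N).
It fails at once if the beaker, dropper bottle or cassette is moved more than 20 mm or tipped over (distance of any of beaker, dropper_bottle, cassette from where it was at the start of the episode above 0.02 m or angle between any of beaker, dropper_bottle, cassette's own z axis and vertical above 0.5 rad).
It also fails if it takes over 72 s, if anything falls off the work surface, if the arm or the gripper's body presses on something with over 40 N, if the wrist force passes 120 N, or if a joint passes its speed limit or range.

## Working session

There is one attempt and no reset: what is moved stays moved. The work goes in short steps, Python scripts to look and compute and a tool call to move; the robot and the scene stay as the last step left them, time stands still between calls to the robot, and variables do not carry over. Pictures are saved under pics/ and viewed, at most 10 in all, crops included, and the job is handed in when it is done.

Besides the shell and the picture viewer there is one more tool, called after "Emit:" in YAML: its name, and indented under it one key for each argument. carry_out: Moves the arm, as the interface text tells. Its arguments: {"type":"object","properties":{"steps":{"type":"array","items":{"type":"array"}}},"required":["steps"]}

```bash
mkdir -p pics; cat > h.py <<'E'
import numpy as np, cv2
from bench import robot
def snap(n,save=None):
    s=robot.snapshot(n)
    if save: cv2.imwrite('pics/'+save+'.png',s['image'][:,:,::-1])
    np.savez('/tmp/'+n+'.npz',**s)
    return s
def world(s,uv,z):
    uv=np.asarray(uv,float).reshape(-1,1,2)
    p=cv2.undistortPoints(uv,s['mtx'],s['D']).reshape(-1,2)
    R=s['R'];C=-R.T@np.asarray(s['t']).reshape(3)
    d=np.c_[p,np.ones(len(p))]@R
    return C+d*((z-C[2])/d[:,2])[:,None]
def cloud(s):
    h,w=s['z_map'].shape
    u,v=np.meshgrid(np.arange(w),np.arange(h))
    p=cv2.undistortPoints(np.stack([u,v],-1).reshape(-1,1,2).astype(float),s['mtx'],s['D']).reshape(-1,2)
    z=s['z_map'].reshape(-1,1)
    return ((np.c_[p,np.ones(len(p))]*z-np.asarray(s['t']).reshape(3))@s['R']).reshape(h,w,3)
E
python3 - <<'E'
from h import *
a=snap('top','top0');b=snap('scene','scene0')
for s in(a,b): print(s['mtx'][0,0],-s['R'].T@np.ravel(s['t']),s['R'][2])
print(robot.get_obs())
E
```

```text
467.2993357412302 [ 0.25202195 -0.05528559  1.28978277] [ 2.22763270e-01 -6.45889861e-04 -9.74872355e-01]
414.48662331205975 [-0.34254277 -0.7316307   0.84325868] [ 0.63967329  0.518333   -0.5675817 ]
{'time': 0.1, 'joint_positions': array([-1.29506020e+00,  8.79127928e-02,  1.37209798e+00, -9.94757545e-06,
        1.68361720e+00, -1.03090557e-01]), 'qvel': array([ 9.65866328e-04,  8.61464918e-04, -3.57665502e-03,  1.61825373e-05,
       -5.62748125e-05, -4.29884688e-04]), 'joint_torque': array([ 2.46449148e-03, -3.41252410e+01, -3.03301907e+01,  7.19799148e-02,
        3.03569867e-02, -1.00665654e-04]), 'tool_pos': array([ 0.20326729, -0.51052201,  0.20440652]), 'ee_rot': array([-3.13956712e+00, -1.99616332e-04,  3.78825374e-01]), 'wrist_force': array([0.06806824, 0.25141948, 0.48884058]), 'wrist_torque': array([-0.01982091,  0.00680555,  0.02184194]), 'finger_force': 0.0, 'width': 0.09402720443426278}
```

View pics/top0.png

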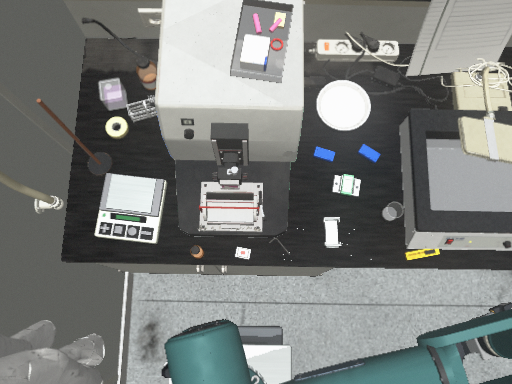

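View pics/scene0.png

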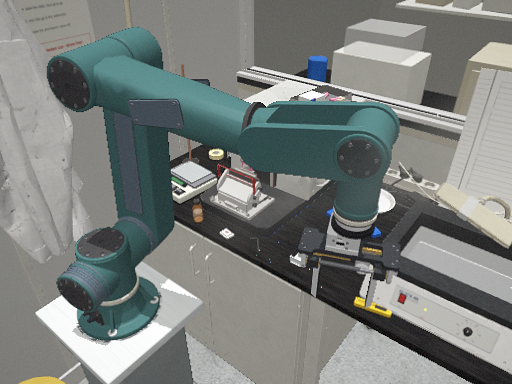

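The top view shows the balance around (130,208) with keys near row 230, a holder with a green and white box at (347,185), another holder at (332,232), the beaker at (393,211), the bottle at (197,252) and the cassette at (243,253). The scene view shows the gripper above the right-hand side. I'll zoom in on the top view.

```bash
python3 - <<'E'
import cv2,numpy as np
i=cv2.imread('pics/top0.png')
a=cv2.resize(i[165:255,85:175],(400,400),interpolation=cv2.INTER_CUBIC)
b=cv2.resize(i[165:255,310:400],(400,400),interpolation=cv2.INTER_CUBIC)
cv2.imwrite('pics/z0.png',np.hstack([a,b]))
from h import cloud
s=dict(np.load('/tmp/top.npz')); c=cloud(s)
np.set_printoptions(precision=3,suppress=True)
for n,(u,v) in dict(pan=(132,195),deck=(130,228),box=(347,185),crad=(332,232),bench=(310,180),k1=(105,228),blue=(325,154)).items(): print(n,c[v,u])
E
```

```text
pan [0.538 0.277 0.052]
deck [0.449 0.28  0.038]
box [ 0.587 -0.316  0.018]
crad [ 0.455 -0.274  0.005]
bench [ 0.604 -0.214  0.001]
k1 [0.447 0.346 0.043]
blue [ 0.677 -0.255  0.02 ]
```

View pics/z0.png

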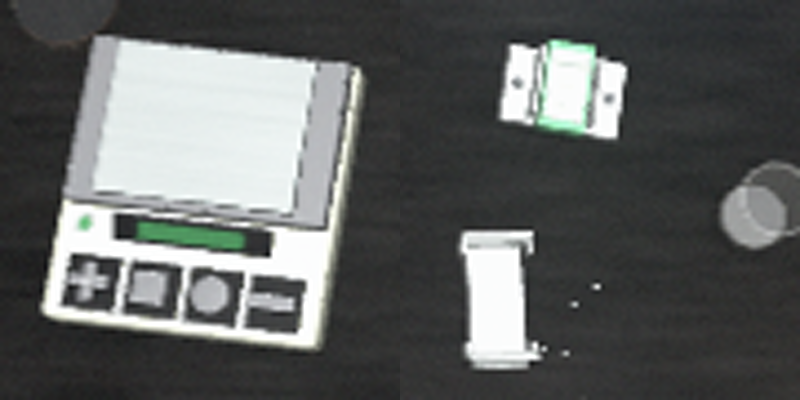

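The zoom shows the keys from left to right as cross (91,283), square (151,288), round (211,297) and bar (274,303). The green-edged box is in the channel at (567,88), and the cradle is at (497,298), both roughly lengthwise in x.

```bash
python3 - <<'E'
from h import *
np.set_printoptions(precision=4,suppress=True)
s=dict(np.load('/tmp/top.npz')); c=cloud(s)
C=-s['R'].T@np.ravel(s['t']); im=s['image']; hsv=cv2.cvtColor(im,cv2.COLOR_RGB2HSV)
def yaw(d): return np.arctan2(d[1],d[0])
# keys from zoom: zoomed/400*90+offset
k=np.array([(91,283),(151,288),(211,297),(274,303)])/400*90-.5+[85,165]
K=world(s,k,.042); print('keys X,S,R,B',K[:,:2]); d=np.polyfit(range(4),K[:,:2],1)[0]; print('pitch',d,np.hypot(*d),'yaw of bal x',yaw([-d[1],d[0]]))
# pan
def rect(m,z,name):
    n,l,st,ce=cv2.connectedComponentsWithStats(m.astype(np.uint8))
    for i in range(1,n):
        if st[i,4]>80:
            P=world(s,np.argwhere(l==i)[:,::-1],z)[:,:2].astype(np.float32)
            r=cv2.minAreaRect(P*1000); b=cv2.boxPoints(r); e=b[1]-b[0],b[2]-b[1]
            print(name,st[i],'c',r[0],'size',np.linalg.norm(e,axis=1),'yaw',[yaw(x) for x in e], 'mean',P.mean(0))
def win(m,u0,u1,v0,v1):
    o=np.zeros(m.shape,bool); o[v0:v1,u0:u1]=m[v0:v1,u0:u1]; return o
br=hsv[...,2]; sat=hsv[...,1]
print(im[190,132],im[190,162],im[225,125])
rect(win(abs(c[...,2]-.051)<.004,85,175,165,225)&(br>205),.05,'pan')
g=(sat>60)&(hsv[...,0]>35)&(hsv[...,0]<90)
rect(cv2.morphologyEx(win(g,335,365,170,200).astype(np.uint8),cv2.MORPH_CLOSE,np.ones((9,9))),.020,'box')
rect(win(br>120,333-15,366,170,200),.004,'channel')
rect(win(br>120,320,345,213,250),.017,'cradle')
for n,(u,v) in dict(beaker=(390,213),bottle=(197,252),cass=(243,253)).items(): print(n,c[v,u])
E
```

```text
keys X,S,R,B [[0.4468 0.3464]
 [0.4445 0.3095]
 [0.4397 0.2725]
 [0.4369 0.234 ]]
pitch [-0.0034 -0.0374] 0.037598032037694976 yaw of bal x -0.09165094890544227
[228 236 234] [74 75 77] [64 66 66]
pan [ 106  174   50   39 1327] c (544.59423828125, 282.904296875) size [ 94.8233 122.9683] yaw [np.float32(-0.09393925), np.float32(1.4768573)] mean [0.5446 0.2829]
channel [332 174  29  22 493] c (594.2296752929688, -316.8320007324219) size [58.4737 76.8686] yaw [np.float32(-0.15074988), np.float32(1.4200451)] mean [ 0.5924 -0.3167]
cradle [323 217  19  31 421] c (453.08856201171875, -271.1908874511719) size [46.3985 83.8621] yaw [np.float32(-1.5387306), np.float32(0.03206599)] mean [ 0.4533 -0.2697]
beaker [ 0.5112 -0.4371  0.0078]
bottle [0.383  0.0893 0.0847]
cass [ 0.391  -0.0277  0.0097]
```

```bash
cat >> h.py <<'E'
def plan(wps,start=None,vmax=.05):
    """wps: (x,y,z,yaw,jaw[,rows to hold]); prints calls of rows, chained on the commanded pose"""
    o=robot.get_obs(); p,yaw=(np.array(o['tool_pos']),o['ee_rot'][2]) if start is None else (np.array(start[:3]),start[3])
    q=[]; cp,cy=p.copy(),yaw
    for w in wps:
        t,ty,j=np.array(w[:3]),w[3],w[4]
        n=max(1,int(np.ceil(max(np.linalg.norm(t-cp)/vmax,abs(ty-cy)/np.radians(9.5)))))
        q+=[(cp+(t-cp)*i/n,cy+(ty-cy)*i/n,j) for i in range(1,n+1)]+[(t,ty,j)]*(w[5] if len(w)>5 else 0)
        cp,cy=t,ty
    while q:
        b,q=q[:10],q[10:]; c,s=np.cos(yaw),np.sin(yaw); A=np.array([[c,s,0],[s,-c,0],[0,0,-1]])
        rows=[[list((np.round(A@(x-p),3)+0.).tolist()),round(-np.degrees(y-yaw)/10,2)+0.,j] for x,y,j in b]
        print('['+','.join(f'[[{r[0][0]:g},{r[0][1]:g},{r[0][2]:g}],{r[1]:g},{r[2]:g}]' for r in rows)+']')
        p=p+A.T@np.array(rows[-1][0]); yaw-=np.radians(rows[-1][1]*10)
E
python3 - <<'E'
from h import *
Y=1.477
plan([(.30,-.2,.2,1.2,1),(.30,.12,.2,Y,1),(.437,.235,.12,Y,1),(.437,.235,.056,Y,1)])
E
```

```text
[[[0.029,-0.036,0.001],-0.67,1],[[0.058,-0.072,0.001],-1.34,1],[[0.088,-0.108,0.002],-2.02,1],[[0.117,-0.144,0.003],-2.69,1],[[0.146,-0.181,0.003],-3.36,1],[[0.175,-0.217,0.004],-4.03,1],[[0.205,-0.253,0.004],-4.7,1],[[0.222,-0.295,0.004],-4.93,1],[[0.239,-0.338,0.004],-5.16,1],[[0.255,-0.38,0.004],-5.39,1]]
[[[0.045,-0.011,0],-0.22,1],[[0.089,-0.022,0],-0.45,1],[[0.133,-0.034,0],-0.68,1],[[0.177,-0.045,0],-0.9,1],[[0.214,-0.019,0.02],-0.9,1],[[0.25,0.007,0.04],-0.9,1],[[0.287,0.033,0.06],-0.9,1],[[0.323,0.059,0.08],-0.9,1],[[0.323,0.059,0.112],-0.9,1],[[0.323,0.059,0.144],-0.9,1]]
```

Emit:
carry_out:
  steps:
    - [[0.029,-0.036,0.001],-0.67,1]
    - [[0.058,-0.072,0.001],-1.34,1]
    - [[0.088,-0.108,0.002],-2.02,1]
    - [[0.117,-0.144,0.003],-2.69,1]
    - [[0.146,-0.181,0.003],-3.36,1]
    - [[0.175,-0.217,0.004],-4.03,1]
    - [[0.205,-0.253,0.004],-4.7,1]
    - [[0.222,-0.295,0.004],-4.93,1]
    - [[0.239,-0.338,0.004],-5.16,1]
    - [[0.255,-0.38,0.004],-5.39,1]

```text
time: 1.35
tool_pos: [0.2993, -0.0622, 0.2011]
ee_rot: [-3.141, -0.0, 1.32]
wrist_force: [1.2, 0.6, 0.1]
width: 0.0004
finger_force: 0.0
```

Emit:
carry_out:
  steps:
    - [[0.045,-0.011,0],-0.22,1]
    - [[0.089,-0.022,0],-0.45,1]
    - [[0.133,-0.034,0],-0.68,1]
    - [[0.177,-0.045,0],-0.9,1]
    - [[0.214,-0.019,0.02],-0.9,1]
    - [[0.25,0.007,0.04],-0.9,1]
    - [[0.287,0.033,0.06],-0.9,1]
    - [[0.323,0.059,0.08],-0.9,1]
    - [[0.323,0.059,0.112],-0.9,1]
    - [[0.323,0.059,0.144],-0.9,1]

```text
time: 2.6
tool_pos: [0.4371, 0.2347, 0.0556]
ee_rot: [-3.14, 0.001, 1.477]
wrist_force: [0.2, -0.6, -0.4]
width: 0.0004
finger_force: 0.0
```

```bash
python3 - <<'E'
from h import *
o=robot.get_obs(); print(o['time'],o['tool_pos'],o['ee_rot'],o['width'],o['wrist_force'])
w=snap('wrist','w0'); c=-w['R'].T@np.ravel(w['t']); print(c)
E
```

```text
2.6 [0.43710627 0.23474529 0.05563051] [-3.14024368e+00  8.15495512e-04  1.47719158e+00] 0.00044089799663078933 [ 0.18573272 -0.62561842 -0.38019484]
[0.44371793 0.30466098 0.23446266]
```

View pics/w0.png

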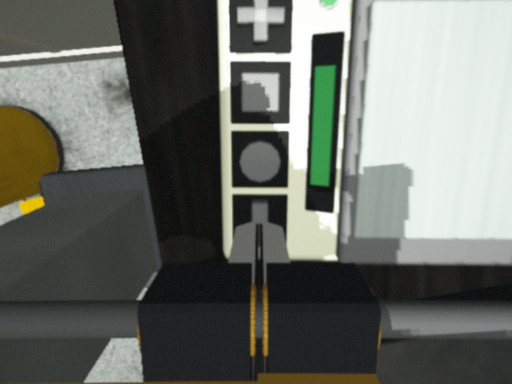

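The wrist view shows the closed fingers over the bar key at (259,215), with the round key at (260,161), the square at (261,92) and the cross at (260,17) in line. Pressing the bar key now.

Emit:
carry_out:
  steps:
    - [[0,0,0.01],0,1]
    - [[0,0,0.016],0,1]
    - [[0,0,0.0195],0,1]
    - [[0,0,0.0205],0,1]
    - [[0,0,0.0205],0,1]

```text
time: 3.28
tool_pos: [0.4378, 0.2347, 0.038]
ee_rot: [3.14, -0.001, 1.477]
wrist_force: [-1.6, -1.0, 4.0]
width: 0.0005
finger_force: 2.3
```

Emit:
carry_out:
  steps:
    - [[0,0,0.002],0,1]
    - [[0,0,0.003],0,1]
    - [[0,0,0.003],0,1]

```text
time: 3.65
tool_pos: [0.4378, 0.2347, 0.0371]
ee_rot: [3.14, -0.001, 1.477]
wrist_force: [-5.9, -2.6, 16.4]
width: 0.0004
finger_force: 8.0
```

```bash
python3 - <<'E'
from h import *
o=robot.get_obs(); print(o['tool_pos'],o['wrist_force'])
Y=1.42
plan([(.437,.235,.12,1.477,1),(.30,.12,.2,1.477,-1),(.30,-.15,.2,Y,-1),(.592,-.317,.16,Y,-1)],start=(.437,.235,.0325,1.477))
E
```

```text
[0.43783045 0.23470549 0.0370818 ] [-5.94328328 -2.60428855 16.3866585 ]
[[[0,0,-0.044],0,1],[[0,0,-0.088],0,1],[[-0.032,-0.031,-0.108],0,-1],[[-0.064,-0.063,-0.128],0,-1],[[-0.095,-0.094,-0.148],0,-1],[[-0.127,-0.126,-0.168],0,-1],[[-0.172,-0.121,-0.168],0.05,-1],[[-0.217,-0.117,-0.168],0.11,-1],[[-0.262,-0.113,-0.168],0.16,-1],[[-0.307,-0.109,-0.168],0.22,-1]]
[[[-0.044,0.006,0.001],0.05,-1],[[-0.089,0.012,0.001],0.11,-1],[[-0.107,0.057,0.006],0.11,-1],[[-0.125,0.101,0.012],0.11,-1],[[-0.143,0.146,0.018],0.11,-1],[[-0.161,0.19,0.023],0.11,-1],[[-0.179,0.235,0.029],0.11,-1],[[-0.198,0.279,0.035],0.11,-1],[[-0.216,0.324,0.041],0.11,-1]]
```

```bash
python3 - <<'E'
from h import *
Y=1.42
plan([(.437,.235,.12,1.477,1),(.31,.22,.2,1.477,-1),(.30,.0,.2,Y,-1),(.30,-.30,.2,Y,-1),(.592,-.317,.16,Y,-1)],start=(.437,.235,.0325,1.477),vmax=.055)
E
```

```text
[[[0,0,-0.044],0,1],[[0,0,-0.088],0,1],[[-0.009,-0.042,-0.114],0,-1],[[-0.018,-0.083,-0.141],0,-1],[[-0.027,-0.125,-0.168],0,-1],[[-0.071,-0.123,-0.168],0.07,-1],[[-0.115,-0.121,-0.168],0.13,-1],[[-0.159,-0.119,-0.168],0.2,-1],[[-0.203,-0.117,-0.168],0.26,-1],[[-0.247,-0.114,-0.168],0.33,-1]]
[[[-0.049,0.007,0.001],0,-1],[[-0.099,0.015,0.001],0,-1],[[-0.148,0.022,0.001],0,-1],[[-0.198,0.03,0.001],0,-1],[[-0.247,0.037,0.001],0,-1],[[-0.296,0.045,0.001],0,-1],[[-0.292,0.093,0.007],0,-1],[[-0.287,0.142,0.014],0,-1],[[-0.283,0.19,0.021],0,-1],[[-0.278,0.239,0.027],0,-1]]
[[[0.004,0.049,0.007],0,-1],[[0.009,0.097,0.014],0,-1]]
```

Emit:
carry_out:
  steps:
    - [[0,0,-0.044],0,1]
    - [[0,0,-0.088],0,1]
    - [[-0.009,-0.042,-0.114],0,-1]
    - [[-0.018,-0.083,-0.141],0,-1]
    - [[-0.027,-0.125,-0.168],0,-1]
    - [[-0.071,-0.123,-0.168],0.07,-1]
    - [[-0.115,-0.121,-0.168],0.13,-1]
    - [[-0.159,-0.119,-0.168],0.2,-1]
    - [[-0.203,-0.117,-0.168],0.26,-1]
    - [[-0.247,-0.114,-0.168],0.33,-1]

```text
time: 4.9
tool_pos: [0.3005, -0.002, 0.2018]
ee_rot: [3.14, 0.0, 1.419]
wrist_force: [0.2, -0.1, -0.4]
width: 0.0772
finger_force: 0.0
```

Emit:
carry_out:
  steps:
    - [[-0.049,0.007,0.001],0,-1]
    - [[-0.099,0.015,0.001],0,-1]
    - [[-0.148,0.022,0.001],0,-1]
    - [[-0.198,0.03,0.001],0,-1]
    - [[-0.247,0.037,0.001],0,-1]
    - [[-0.296,0.045,0.001],0,-1]
    - [[-0.292,0.093,0.007],0,-1]
    - [[-0.287,0.142,0.014],0,-1]
    - [[-0.283,0.19,0.021],0,-1]
    - [[-0.278,0.239,0.027],0,-1]

```text
time: 6.15
tool_pos: [0.4964, -0.312, 0.1741]
ee_rot: [3.141, 0.0, 1.419]
wrist_force: [0.1, -0.5, -0.6]
width: 0.094
finger_force: 0.0
```

Emit:
carry_out:
  steps:
    - [[0.004,0.049,0.007],0,-1]
    - [[0.009,0.097,0.014],0,-1]
    - [[0.009,0.097,0.014],0,-1]

```text
time: 6.52
tool_pos: [0.5938, -0.3165, 0.1565]
ee_rot: [-3.137, -0.002, 1.421]
wrist_force: [-0.5, 0.9, -0.2]
width: 0.0938
finger_force: 0.0
```

```bash
python3 - <<'E'
from h import *
np.set_printoptions(precision=4,suppress=True)
o=robot.get_obs(); print(o['time'],o['tool_pos'],o['ee_rot'],o['width'],o['wrist_force'])
s=snap('wrist','w1'); print(-s['R'].T@np.ravel(s['t']))
hsv=cv2.cvtColor(s['image'],cv2.COLOR_RGB2HSV); c=cloud(s)
m=((hsv[...,1]>50)&(hsv[...,0]>35)&(hsv[...,0]<90)&(hsv[...,2]>60)&(c[...,2]>.010)&(c[...,2]<.03)).astype(np.uint8)
n,l,st,ce=cv2.connectedComponentsWithStats(cv2.morphologyEx(m,cv2.MORPH_CLOSE,np.ones((9,9))))
for i in range(1,n):
  if st[i,4]>300:
    P=world(s,np.argwhere(l==i)[:,::-1],.02)[:,:2].astype(np.float32)*1000
    r=cv2.minAreaRect(P);b=cv2.boxPoints(r);print(st[i],r,np.median(c[l==i],0));print(b)
E
```

```text
6.525 [ 0.5938 -0.3165  0.1565] [-3.1374 -0.0022  1.4214] 0.0938192413713257 [-0.5224  0.9069 -0.1567]
[ 0.6047 -0.2477  0.3355]
[224 166  63  33 664] ((589.5734252929688, -313.5032958984375), (30.504281997680664, 57.617462158203125), 81.44406127929688) [ 0.5918 -0.3078  0.0192]
[[ 558.8162 -324.2997]
 [ 615.7924 -332.8717]
 [ 620.3307 -302.7069]
 [ 563.3545 -294.1349]]
```

View pics/w1.png

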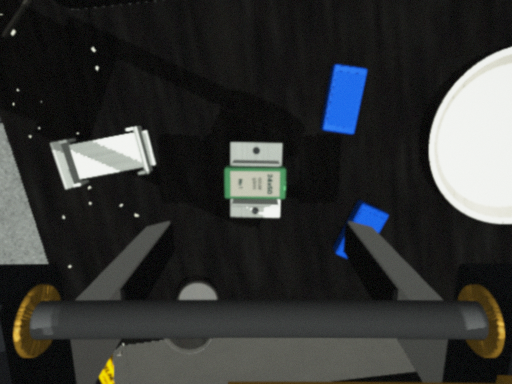

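The wrist view shows the box at (255,183), free in the channel. The blue decoys are at (345,99) and (367,217) and the cradle is at (103,157). The box measures 57.6 x 30.5 mm, which matches, and lies at (0.590,-0.314) with yaw -0.15.

```bash
python3 - <<'E'
from h import *
plan([(.590,-.3145,.10,1.42,-1),(.590,-.3145,.04,1.42,-1,1),(.590,-.3145,.0055,1.42,-1,1)],start=(.592,-.317,.160,1.421),vmax=.04)
E
```

```text
[[[0.001,-0.001,0.03],0,-1],[[0.002,-0.002,0.06],0.01,-1],[[0.002,-0.002,0.09],0.01,-1],[[0.002,-0.002,0.12],0.01,-1],[[0.002,-0.002,0.12],0.01,-1],[[0.002,-0.002,0.154],0.01,-1],[[0.002,-0.002,0.154],0.01,-1]]
```

Emit:
carry_out:
  steps:
    - [[0.001,-0.001,0.03],0,-1]
    - [[0.002,-0.002,0.06],0,-1]
    - [[0.002,-0.002,0.09],0,-1]
    - [[0.002,-0.002,0.12],0,-1]
    - [[0.002,-0.002,0.135],0,-1]
    - [[0.002,-0.002,0.148],0,-1]
    - [[0.002,-0.002,0.153],0,-1]
    - [[0.002,-0.002,0.153],0,-1]

```text
time: 7.58
tool_pos: [0.5905, -0.3153, 0.0085]
ee_rot: [3.141, 0.0, 1.419]
wrist_force: [0.2, 1.1, -0.5]
width: 0.0939
finger_force: 0.0
```

Emit:
carry_out:
  steps:
    - [[0,0,0],0,0]
    - [[0,0,0],0,0.3]
    - [[0,0,0],0,0.5]
    - [[0,0,0],0,0.7]
    - [[0,0,0],0,1]
    - [[0,0,0],0,1]
    - [[0,0,0],0,1]

```text
time: 8.45
tool_pos: [0.5904, -0.3151, 0.0082]
ee_rot: [3.141, 0.0, 1.419]
wrist_force: [-0.5, 0.2, 1.8]
width: 0.0577
finger_force: 30.0
```

Box held (57.7 mm, 30 N). I'll check the stand near the balance and plan the carry.

```bash
python3 - <<'E'
from h import *
np.set_printoptions(precision=3,suppress=True)
c=cloud(dict(np.load('/tmp/top.npz')))
for u,v in [(100,163),(92,152),(75,134),(60,120),(40,100),(117,127),(45,203),(230,210),(230,170)]: print((u,v),c[v,u])
plan([(.590,-.315,.10,1.42,1),(.50,-.31,.2,1.42,1),(.30,-.30,.2,1.42,1),(.30,.0,.2,1.45,1),(.31,.22,.2,1.477,1),(.544,.282,.13,1.477,1),(.544,.282,.09,1.477,1,2)],start=(.5904,-.3151,.0065,1.420),vmax=.045)
E
```

```text
(100, 163) [0.639 0.387 0.013]
(92, 152) [0.675 0.417 0.003]
(75, 134) [0.73  0.473 0.002]
(60, 120) [0.734 0.48  0.096]
(40, 100) [0.654 0.39  0.402]
(117, 127) [0.753 0.351 0.002]
(45, 203) [0.486 0.458 0.172]
(230, 210) [0.49  0.006 0.112]
(230, 170) [0.563 0.003 0.227]
[[[0,0,-0.031],0,1],[[0,0,-0.062],0,1],[[0,0,-0.093],0,1],[[-0.003,-0.03,-0.127],0,1],[[-0.006,-0.06,-0.16],0,1],[[-0.009,-0.09,-0.194],0,1],[[-0.013,-0.13,-0.194],0,1],[[-0.017,-0.17,-0.194],0,1],[[-0.021,-0.21,-0.194],0,1],[[-0.025,-0.25,-0.194],0,1]]
[[[-0.004,-0.039,0.001],0,1],[[0.039,-0.046,0.001],-0.02,1],[[0.081,-0.052,0.001],-0.05,1],[[0.123,-0.059,0.001],-0.07,1],[[0.166,-0.065,0.001],-0.1,1],[[0.208,-0.072,0.001],-0.12,1],[[0.251,-0.078,0.001],-0.15,1],[[0.293,-0.084,0.001],-0.17,1],[[0.337,-0.089,0.001],-0.2,1],[[0.381,-0.094,0.001],-0.23,1]]
[[[0.043,-0.003,-0.001],-0.03,1],[[0.087,-0.005,-0.001],-0.07,1],[[0.131,-0.008,-0.001],-0.1,1],[[0.146,0.029,0.011],-0.1,1],[[0.16,0.067,0.023],-0.1,1],[[0.175,0.105,0.034],-0.1,1],[[0.19,0.142,0.046],-0.1,1],[[0.204,0.18,0.058],-0.1,1],[[0.219,0.217,0.07],-0.1,1],[[0.219,0.217,0.11],-0.1,1]]
[[[0,0,0],0,1],[[0,0,0],0,1]]
```

Emit:
carry_out:
  steps:
    - [[0,0,-0.031],0,1]
    - [[0,0,-0.062],0,1]
    - [[0,0,-0.093],0,1]
    - [[-0.003,-0.03,-0.127],0,1]
    - [[-0.006,-0.06,-0.16],0,1]
    - [[-0.009,-0.09,-0.194],0,1]
    - [[-0.013,-0.13,-0.194],0,1]
    - [[-0.017,-0.17,-0.194],0,1]
    - [[-0.021,-0.21,-0.194],0,1]
    - [[-0.025,-0.25,-0.194],0,1]

```text
time: 9.7
tool_pos: [0.338, -0.3017, 0.2017]
ee_rot: [-3.141, 0.0, 1.419]
wrist_force: [-1.0, -0.0, 0.3]
width: 0.0582
finger_force: 30.0
```

Emit:
carry_out:
  steps:
    - [[-0.004,-0.039,0.001],0,1]
    - [[0.039,-0.046,0.001],-0.02,1]
    - [[0.081,-0.052,0.001],-0.05,1]
    - [[0.123,-0.059,0.001],-0.07,1]
    - [[0.166,-0.065,0.001],-0.1,1]
    - [[0.208,-0.072,0.001],-0.12,1]
    - [[0.251,-0.078,0.001],-0.15,1]
    - [[0.293,-0.084,0.001],-0.17,1]
    - [[0.337,-0.089,0.001],-0.2,1]
    - [[0.381,-0.094,0.001],-0.23,1]

```text
time: 10.95
tool_pos: [0.3038, 0.0902, 0.201]
ee_rot: [3.141, -0.0, 1.459]
wrist_force: [0.8, -0.6, -0.8]
width: 0.0577
finger_force: 30.0
```

Emit:
carry_out:
  steps:
    - [[0.043,-0.003,-0.001],-0.03,1]
    - [[0.087,-0.005,-0.001],-0.07,1]
    - [[0.131,-0.008,-0.001],-0.1,1]
    - [[0.146,0.029,0.011],-0.1,1]
    - [[0.16,0.067,0.023],-0.1,1]
    - [[0.175,0.105,0.034],-0.1,1]
    - [[0.19,0.142,0.046],-0.1,1]
    - [[0.204,0.18,0.058],-0.1,1]
    - [[0.219,0.217,0.07],-0.1,1]
    - [[0.219,0.217,0.11],-0.1,1]

```text
time: 12.2
tool_pos: [0.5481, 0.2832, 0.0919]
ee_rot: [3.136, -0.003, 1.476]
wrist_force: [-0.5, 0.3, -0.5]
width: 0.0575
finger_force: 30.0
```

Emit:
carry_out:
  steps:
    - [[0,0,0],0,1]
    - [[0,0,0],0,1]

```text
time: 12.45
tool_pos: [0.5442, 0.2824, 0.0919]
ee_rot: [3.141, -0.0, 1.477]
wrist_force: [0.4, -0.4, -0.2]
width: 0.0574
finger_force: 30.0
```

Emit:
carry_out:
  steps:
    - [[0,0,0.02],0,1]
    - [[0,0,0.03],0,1]
    - [[0,0,0.034],0,1]
    - [[0,0,0.036],0,1]
    - [[0,0,0.037],0,1]
    - [[0,0,0.037],0,1]

```text
time: 13.2
tool_pos: [0.5443, 0.2824, 0.0543]
ee_rot: [3.141, -0.0, 1.477]
wrist_force: [-0.1, 0.1, -1.7]
width: 0.0577
finger_force: 30.0
```

Emit:
carry_out:
  steps:
    - [[0,0,0.001],0,1]
    - [[0,0,0.0015],0,1]
    - [[0,0,0.0015],0,1]

```text
time: 13.58
tool_pos: [0.5444, 0.2824, 0.0541]
ee_rot: [3.141, -0.0, 1.477]
wrist_force: [-2.0, -0.8, 5.8]
width: 0.0577
finger_force: 30.0
```

The box is resting on the pan (5.8 N contact). Releasing it and planning the key presses.

Emit:
carry_out:
  steps:
    - [[0,0,-0.001],0,0.1]
    - [[0,0,-0.001],0,-0.3]
    - [[0,0,-0.001],0,-0.6]
    - [[0,0,-0.001],0,-1]
    - [[0,0,-0.001],0,-1]
    - [[0,0,-0.03],0,-1]
    - [[0,0,-0.066],0,-1]

```text
time: 14.45
tool_pos: [0.5433, 0.2819, 0.1177]
ee_rot: [-3.139, 0.002, 1.477]
wrist_force: [0.4, 0.2, -0.3]
width: 0.0942
finger_force: 0.0
```

```bash
python3 - <<'E'
from h import *
np.set_printoptions(precision=4,suppress=True)
o=robot.get_obs(); print(o['tool_pos'],o['width'])
s=snap('wrist','w2'); hsv=cv2.cvtColor(s['image'],cv2.COLOR_RGB2HSV); c=cloud(s)
m=((hsv[...,1]>50)&(hsv[...,0]>35)&(hsv[...,0]<90)&(hsv[...,2]>50)&(c[...,2]>.055)&(c[...,2]<.08)).astype(np.uint8)
n,l,st,ce=cv2.connectedComponentsWithStats(cv2.morphologyEx(m,cv2.MORPH_CLOSE,np.ones((15,15))))
for i in range(1,n):
  if st[i,4]>300:
    r=cv2.minAreaRect(world(s,np.argwhere(l==i)[:,::-1],.066)[:,:2].astype(np.float32)*1000);print(st[i],r)
plan([(.441,.273,.12,1.477,1,2),(.441,.273,.056,1.477,1,1),(.441,.273,.040,1.477,1),(.441,.273,.0325,1.477,1,3),(.441,.273,.06,1.477,1)],start=(.544,.282,.1195,1.477))
E
```

```text
[0.5433 0.2819 0.1177] 0.09418644540274003
[ 219  185   84   44 1315] ((544.072509765625, 284.626953125), (31.081602096557617, 57.40709686279297), 84.60297393798828)
[[[-0.006,-0.034,0],0,1],[[-0.012,-0.068,0],0,1],[[-0.019,-0.102,-0.001],0,1],[[-0.019,-0.102,-0.001],0,1],[[-0.019,-0.102,-0.001],0,1],[[-0.019,-0.102,0.032],0,1],[[-0.019,-0.102,0.064],0,1],[[-0.019,-0.102,0.064],0,1],[[-0.019,-0.102,0.079],0,1],[[-0.019,-0.102,0.087],0,1]]
[[[0,0,0],0,1],[[0,0,0],0,1],[[0,0,0],0,1],[[0,0,-0.027],0,1]]
```

View pics/w2.png

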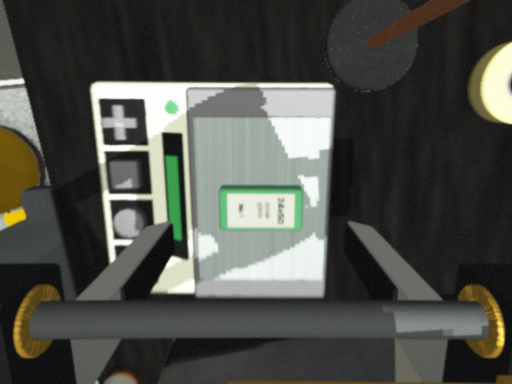

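The wrist view shows the box flat in the middle of the pan at (260,208), measured at (0.544,0.284). The round key is at (128,220) and the square key at (128,173). Pressing the round key next.

Emit:
carry_out:
  steps:
    - [[-0.006,-0.034,0],0,1]
    - [[-0.012,-0.068,0],0,1]
    - [[-0.019,-0.102,-0.001],0,1]
    - [[-0.019,-0.102,-0.001],0,1]
    - [[-0.019,-0.102,-0.001],0,1]
    - [[-0.019,-0.102,0.032],0,1]
    - [[-0.019,-0.102,0.06],0,1]
    - [[-0.019,-0.102,0.06],0,1]

```text
time: 15.5
tool_pos: [0.44, 0.272, 0.0557]
ee_rot: [-3.137, 0.003, 1.476]
wrist_force: [0.4, -0.7, 0.3]
width: 0.0175
finger_force: 0.0
```

Emit:
carry_out:
  steps:
    - [[0,0,0.012],0,1]
    - [[0,0,0.02],0,1]
    - [[0,0,0.026],0,1]
    - [[0,0,0.026],0,1]
    - [[0,0,0.026],0,1]

```text
time: 16.12
tool_pos: [0.4419, 0.2734, 0.0371]
ee_rot: [3.138, -0.001, 1.477]
wrist_force: [-6.2, -4.5, 17.3]
width: 0.0006
finger_force: 8.9
```

Emit:
carry_out:
  steps:
    - [[0,0,-0.02],0,1]
    - [[0,0,-0.028],0,1]
    - [[0.02,0,-0.028],0,1]
    - [[0.038,0,-0.028],0,1]
    - [[0.038,0,-0.026],0,1]
    - [[0.038,0,-0.026],0,1]

```text
time: 16.88
tool_pos: [0.4437, 0.3107, 0.0572]
ee_rot: [-3.14, 0.002, 1.477]
wrist_force: [-0.3, -0.4, -0.6]
width: 0.0004
finger_force: 0.0
```

Emit:
carry_out:
  steps:
    - [[0,0,0.012],0,1]
    - [[0,0,0.02],0,1]
    - [[0,0,0.026],0,1]
    - [[0,0,0.026],0,1]
    - [[0,0,0.026],0,1]

```text
time: 17.5
tool_pos: [0.4444, 0.3105, 0.037]
ee_rot: [3.141, -0.0, 1.476]
wrist_force: [-7.9, -4.6, 22.8]
width: 0.0005
finger_force: 11.0
```

```bash
python3 - <<'E'
from h import *
o=robot.get_obs(); p=o['tool_pos']; print(p,o['wrist_force'])
Y=-.094
plan([(.444,.31,.13,1.477,1),(.50,.297,.15,1.2,-1),(.544,.2845,.15,Y,-1),(.544,.2845,.10,Y,-1,2)],start=(.444,.3105,.0325,1.477))
E
```

```text
[0.44436203 0.31050733 0.03702938] [-7.86895262 -4.55029567 22.79253839]
[[[0,0,-0.049],0,1],[[0,0,-0.098],0,1],[[-0.004,0.029,-0.108],0.79,-1],[[-0.008,0.057,-0.118],1.59,-1],[[-0.009,0.063,-0.118],2.51,-1],[[-0.01,0.068,-0.118],3.44,-1],[[-0.011,0.074,-0.118],4.37,-1],[[-0.012,0.08,-0.118],5.29,-1],[[-0.013,0.085,-0.118],6.22,-1],[[-0.014,0.091,-0.118],7.15,-1]]
[[[0.005,0.003,0.001],0.92,-1],[[0.01,0.006,0.001],1.85,-1],[[0.01,0.006,0.05],1.85,-1],[[0.01,0.006,0.05],1.85,-1],[[0.01,0.006,0.05],1.85,-1]]
```

Emit:
carry_out:
  steps:
    - [[0,0,-0.049],0,1]
    - [[0,0,-0.098],0,1]
    - [[-0.004,0.029,-0.108],0.79,-1]
    - [[-0.008,0.057,-0.118],1.59,-1]
    - [[-0.009,0.063,-0.118],2.51,-1]
    - [[-0.01,0.068,-0.118],3.44,-1]
    - [[-0.011,0.074,-0.118],4.37,-1]
    - [[-0.012,0.08,-0.118],5.29,-1]
    - [[-0.013,0.085,-0.118],6.22,-1]
    - [[-0.014,0.091,-0.118],7.15,-1]

```text
time: 18.75
tool_pos: [0.5335, 0.2878, 0.1494]
ee_rot: [3.141, 0.001, 0.223]
wrist_force: [-0.3, 0.0, -0.0]
width: 0.0769
finger_force: 0.0
```

Emit:
carry_out:
  steps:
    - [[0.005,0.003,0.001],0.92,-1]
    - [[0.01,0.006,0.001],1.85,-1]
    - [[0.01,0.006,0.05],1.85,-1]
    - [[0.01,0.006,0.05],1.85,-1]
    - [[0.01,0.006,0.05],1.85,-1]

```text
time: 19.38
tool_pos: [0.5449, 0.2847, 0.101]
ee_rot: [3.142, -0.0, -0.094]
wrist_force: [0.5, -0.3, 0.0]
width: 0.0943
finger_force: 0.0
```

```bash
python3 - <<'E'
from h import *
np.set_printoptions(precision=4,suppress=True)
o=robot.get_obs(); print(o['tool_pos'],o['ee_rot'],o['joint_positions'])
for n in('wrist','top'):
  s=snap(n,n+'3'); hsv=cv2.cvtColor(s['image'],cv2.COLOR_RGB2HSV); c=cloud(s)
  m=((hsv[...,1]>50)&(hsv[...,0]>35)&(hsv[...,0]<90)&(hsv[...,2]>50)&(c[...,2]>.055)&(c[...,2]<.08)).astype(np.uint8)
  k,l,st,ce=cv2.connectedComponentsWithStats(cv2.morphologyEx(m,cv2.MORPH_CLOSE,np.ones((15,15))))
  for i in range(1,k):
    if st[i,4]>100:
      r=cv2.minAreaRect(world(s,np.argwhere(l==i)[:,::-1],.066)[:,:2].astype(np.float32)*1000);print(n,st[i],r)
E
```

```text
[0.5449 0.2847 0.101 ] [ 3.1415 -0.0002 -0.0943] [ 0.3892  0.2709  1.3663 -0.0001  1.5043  2.0544]
wrist [ 239  171   48   87 1371] ((545.9695434570312, 282.66278076171875), (29.66461753845215, 58.33545684814453), 84.52842712402344)
```

View pics/wrist3.png

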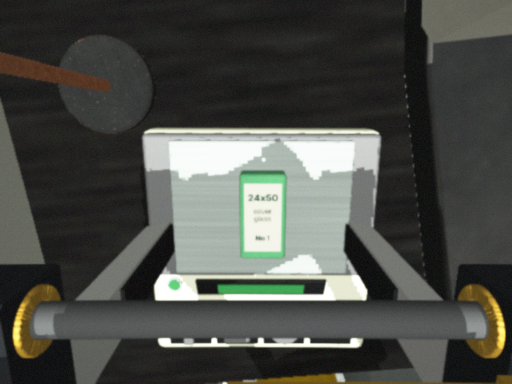

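The box is lined up at (262,215) between the open fingers, so I'll grasp it across its width.

Emit:
carry_out:
  steps:
    - [[0,0.001,0.02],0,-1]
    - [[0,0.001,0.035],0,-1]
    - [[0,0.001,0.043],0,-1]
    - [[0,0.001,0.046],0,-0.5]
    - [[0,0.001,0.046],0,0]
    - [[0,0.001,0.046],0,0.3]
    - [[0,0.001,0.046],0,1]
    - [[0,0.001,0.046],0,1]
    - [[0,0.001,0.046],0,1]

```text
time: 20.6
tool_pos: [0.5447, 0.2837, 0.0546]
ee_rot: [3.142, -0.0, -0.094]
wrist_force: [-0.3, 0.3, 0.3]
width: 0.0375
finger_force: 0.0
```

```bash
python3 - <<'E'
from h import *
np.set_printoptions(precision=4,suppress=True)
o=robot.get_obs(); print(o['tool_pos'],o['ee_rot'],o['width'],o['finger_force'])
# cradle from first wrist? measure in start top + w1 picture (pose stored only in pics) -> top now
s=dict(np.load('/tmp/top.npz')); c=cloud(s); br=s['image'].max(2)
m=np.zeros(br.shape,np.uint8); m[213:250,318:347]=br[213:250,318:347]>120
k,l,st,ce=cv2.connectedComponentsWithStats(m)
for i in range(1,k):
  if st[i,4]>100: print(st[i],cv2.minAreaRect(world(s,np.argwhere(l==i)[:,::-1],.012)[:,:2].astype(np.float32)*1000))
Y=-.094
plan([(.545,.2835,.13,Y,1),(.31,.22,.2,Y,1),(.30,0,.2,0,1),(.30,-.27,.2,.03,1),(.40,-.27,.2,.03,1,2)],start=(.545,.2835,.053,Y))
E
```

```text
[0.5447 0.2837 0.0546] [ 3.1416 -0.0002 -0.0941] 0.037499901415708706 0.0
[323 217  19  31 420] ((453.87841796875, -272.0390625), (84.1915283203125, 46.58076477050781), 1.8372231721878052)
[[[0,0,-0.038],0,1],[[0,0,-0.077],0,1],[[-0.038,0.014,-0.089],0,1],[[-0.076,0.028,-0.1],0,1],[[-0.114,0.043,-0.112],0,1],[[-0.152,0.057,-0.124],0,1],[[-0.19,0.071,-0.135],0,1],[[-0.228,0.085,-0.147],0,1],[[-0.226,0.129,-0.147],-0.11,1],[[-0.224,0.173,-0.147],-0.22,1]]
[[[0.001,0.044,0],-0.1,1],[[0.001,0.088,0],-0.21,1],[[0.002,0.132,0],-0.32,1],[[0.004,0.177,0],-0.35,1],[[0.007,0.222,0],-0.38,1],[[0.009,0.267,0],-0.4,1],[[0.012,0.312,0],-0.43,1],[[0.014,0.357,0],-0.46,1],[[0.017,0.402,0],-0.49,1],[[0.05,0.4,0],-0.49,1]]
[[[0.033,0.001,0],0,1],[[0.067,0.002,0],0,1],[[0.067,0.002,0],0,1],[[0.067,0.002,0],0,1]]
```

Still closing (37 mm), so I'll wait a few rows and then lift.

Emit:
carry_out:
  steps:
    - [[0,0,0],0,1]
    - [[0,0,0],0,1]
    - [[0,0,0],0,1]

```text
time: 20.98
tool_pos: [0.5447, 0.2836, 0.0545]
ee_rot: [3.141, -0.0, -0.094]
wrist_force: [-0.9, -0.7, 1.4]
width: 0.0297
finger_force: 30.0
```

Emit:
carry_out:
  steps:
    - [[0,0,-0.038],0,1]
    - [[0,0,-0.077],0,1]
    - [[-0.038,0.014,-0.089],0,1]
    - [[-0.076,0.028,-0.1],0,1]
    - [[-0.114,0.043,-0.112],0,1]
    - [[-0.152,0.057,-0.124],0,1]
    - [[-0.19,0.071,-0.135],0,1]
    - [[-0.228,0.085,-0.147],0,1]
    - [[-0.226,0.129,-0.147],-0.11,1]
    - [[-0.224,0.173,-0.147],-0.22,1]

```text
time: 22.22
tool_pos: [0.3047, 0.1321, 0.2017]
ee_rot: [-3.141, -0.002, -0.052]
wrist_force: [0.3, -0.6, -0.9]
width: 0.0296
finger_force: 30.0
```

Emit:
carry_out:
  steps:
    - [[0.001,0.044,0],-0.1,1]
    - [[0.001,0.088,0],-0.21,1]
    - [[0.002,0.132,0],-0.32,1]
    - [[0.004,0.177,0],-0.35,1]
    - [[0.007,0.222,0],-0.38,1]
    - [[0.009,0.267,0],-0.4,1]
    - [[0.012,0.312,0],-0.43,1]
    - [[0.014,0.357,0],-0.46,1]
    - [[0.017,0.402,0],-0.49,1]
    - [[0.03,0.402,0],-0.49,1]

```text
time: 23.48
tool_pos: [0.3123, -0.2726, 0.2009]
ee_rot: [-3.141, 0.001, 0.024]
wrist_force: [0.1, -0.5, -0.7]
width: 0.0294
finger_force: 30.0
```

```bash
python3 - <<'E'
from h import *
np.set_printoptions(precision=4,suppress=True)
o=robot.get_obs(); print(o['time'],o['tool_pos'],o['ee_rot'],o['width'],o['finger_force'])
s=snap('wrist','w4'); snap('top','top4')
E
```

```text
23.475 [ 0.3123 -0.2726  0.2009] [-3.1411  0.0009  0.0245] 0.02941822648970988 29.999359846115112
```

View pics/w4.png

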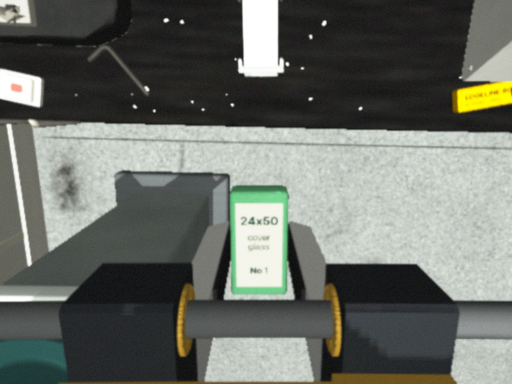

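The box is held level at (258,240), with the cradle ahead at (260,35). I'll move in to measure the cradle from above.

Emit:
carry_out:
  steps:
    - [[0.03,0,0],0,1]
    - [[0.06,0,0],0,1]
    - [[0.08,0,0],0,1]
    - [[0.08,0,0],0,1]
    - [[0.08,0,0],0,1]

```text
time: 24.2
tool_pos: [0.3924, -0.2677, 0.2016]
ee_rot: [3.141, 0.001, 0.03]
wrist_force: [0.7, 0.2, -0.6]
width: 0.0298
finger_force: 30.0
```

```bash
python3 - <<'E'
from h import *
np.set_printoptions(precision=4,suppress=True)
o=robot.get_obs(); print(o['time'],o['tool_pos'],o['ee_rot'])
s=snap('wrist','w5'); hsv=cv2.cvtColor(s['image'],cv2.COLOR_RGB2HSV); c=cloud(s)
near=(abs(c[...,0]-.4535)<.06)&(abs(c[...,1]+.2715)<.04)&(hsv[...,2]>90)&(hsv[...,1]<60)
for nm,m,z in (('floor',near&(c[...,2]>.001)&(c[...,2]<.008),.004),('walls',near&(c[...,2]>.012)&(c[...,2]<.026),None),('all',near&(c[...,2]<.03),.012)):
  k,l,st,ce=cv2.connectedComponentsWithStats(m.astype(np.uint8))
  for i in range(1,k):
    if st[i,4]>60:
      P=(world(s,np.argwhere(l==i)[:,::-1],z) if z else c[l==i])
      print(nm,st[i],cv2.minAreaRect(P[:,:2].astype(np.float32)*1000),np.median(P,0))
E
```

```text
24.2 [ 0.3924 -0.2677  0.2016] [3.1415 0.0007 0.0303]
floor [ 247   81   34   66 2099] ((453.9740905761719, -270.2317810058594), (67.6964340209961, 34.719181060791016), 2.7630486488342285) [ 0.4556 -0.2697  0.004 ]
walls [241  73  45  14 372] ((487.8827819824219, -268.4554138183594), (12.007768630981445, 43.62020492553711), 1.7475271224975586) [ 0.4905 -0.2678  0.0195]
walls [243 141  42  14 324] ((420.02703857421875, -271.1712341308594), (12.790986061096191, 43.12587356567383), 2.871384620666504) [ 0.4175 -0.2707  0.0193]
all [ 241   72   50   84 3171] ((453.7403259277344, -272.6885986328125), (83.92057037353516, 51.00151824951172), 1.8504486083984375) [ 0.4557 -0.27    0.012 ]
```

View pics/w5.png

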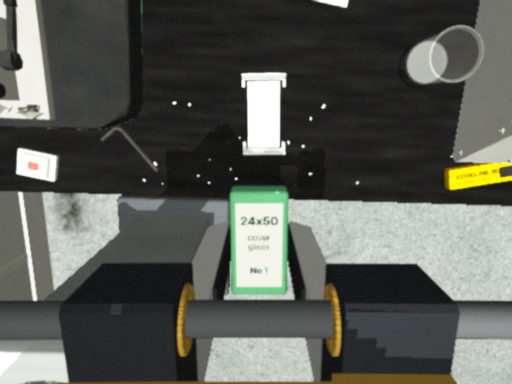

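The wrist view shows the empty cradle at (264,115). It is centred at (0.454,-0.270) with yaw 0.038, and its floor measures 68 x 34.7 mm, as it should.

```bash
python3 - <<'E'
from h import *
plan([(.454,-.270,.12,.038,1),(.454,-.270,.04,.038,1,3)],vmax=.04)
E
```

```text
[[[0.021,0.001,0.027],-0.02,1],[[0.041,0.003,0.054],-0.03,1],[[0.062,0.004,0.082],-0.05,1],[[0.062,0.004,0.122],-0.05,1],[[0.062,0.004,0.162],-0.05,1],[[0.062,0.004,0.162],-0.05,1],[[0.062,0.004,0.162],-0.05,1],[[0.062,0.004,0.162],-0.05,1]]
```

Emit:
carry_out:
  steps:
    - [[0.021,0.001,0.027],-0.02,1]
    - [[0.041,0.003,0.054],-0.03,1]
    - [[0.062,0.004,0.082],-0.05,1]
    - [[0.062,0.004,0.122],-0.05,1]
    - [[0.062,0.004,0.16],-0.05,1]
    - [[0.062,0.004,0.162],-0.05,1]
    - [[0.062,0.004,0.162],-0.05,1]

```text
time: 25.12
tool_pos: [0.4553, -0.271, 0.0409]
ee_rot: [3.14, -0.002, 0.038]
wrist_force: [-0.3, 0.5, -0.7]
width: 0.0299
finger_force: 30.0
```

Emit:
carry_out:
  steps:
    - [[0,0,0.01],0,1]
    - [[0,0,0.017],0,1]
    - [[0,0,0.023],0,1]
    - [[0,0,0.027],0,1]
    - [[0,0,0.03],0,1]
    - [[0,0,0.03],0,1]

```text
time: 25.88
tool_pos: [0.4549, -0.2702, 0.0092]
ee_rot: [-3.141, 0.0, 0.039]
wrist_force: [0.0, 0.3, -0.4]
width: 0.0298
finger_force: 30.0
```

Nearly down with no contact force yet, so I'll lower the last millimetre.

Emit:
carry_out:
  steps:
    - [[0,0,0.001],0,1]
    - [[0,0,0.0015],0,1]
    - [[0,0,0.0015],0,1]

```text
time: 26.25
tool_pos: [0.4552, -0.2704, 0.0084]
ee_rot: [3.141, -0.0, 0.038]
wrist_force: [-0.4, 0.2, 1.6]
width: 0.0296
finger_force: 30.0
```

Emit:
carry_out:
  steps:
    - [[0,0,0],0,0.5]
    - [[0,0,0],0,0.3]
    - [[0,0,0],0,0]
    - [[0,0,0],0,0]
    - [[0,0,-0.005],0,0]
    - [[0,0,-0.03],0,0]
    - [[0,0,-0.07],0,0]
    - [[0,0,-0.12],0,0]
    - [[-0.04,0,-0.14],0,0]
    - [[-0.04,0,-0.14],0,0]

```text
time: 27.5
tool_pos: [0.415, -0.2729, 0.1511]
ee_rot: [3.137, -0.004, 0.037]
wrist_force: [0.4, -0.4, -1.3]
width: 0.0473
finger_force: 0.0
```

```bash
python3 - <<'E'
from h import *
np.set_printoptions(precision=4,suppress=True)
o=robot.get_obs(); print(o['time'],o['tool_pos'],o['width'],o['wrist_force'])
s=snap('wrist','w6'); hsv=cv2.cvtColor(s['image'],cv2.COLOR_RGB2HSV); c=cloud(s)
m=((hsv[...,1]>50)&(hsv[...,0]>35)&(hsv[...,0]<90)&(hsv[...,2]>50)&(c[...,2]>.01)&(c[...,2]<.05)).astype(np.uint8)
k,l,st,ce=cv2.connectedComponentsWithStats(cv2.morphologyEx(m,cv2.MORPH_CLOSE,np.ones((15,15))))
for i in range(1,k):
  if st[i,4]>100:
    q=c[(l==i)&(m>0)]; print(st[i],cv2.minAreaRect(world(s,np.argwhere(l==i)[:,::-1],.02)[:,:2].astype(np.float32)*1000),np.percentile(q[:,2],[10,50,90]))
E
```

```text
27.5 [ 0.415  -0.2729  0.1511] 0.04728988467555813 [ 0.4275 -0.3549 -1.3102]
[241 151  32  22 199] ((436.7982482910156, -269.98297119140625), (19.109607696533203, 28.164073944091797), 2.036489248275757) [0.0186 0.0195 0.0205]
```

View pics/w6.png

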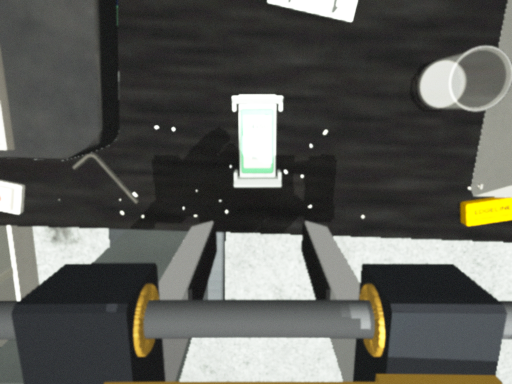

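The wrist view shows the box lying between the cradle's end walls at (258,140). Its top is at 19.5 mm, so it is fully down, and the gripper is clear. Handing the job in.

```bash
python3 -c "
from bench import robot
print(robot.close_job())"
```

```text
the job is handed in; nothing more can be done
None
```

I zeroed the balance, weighed and stored the box in order, then put it away fully down in the cradle and handed the job in at 27.5 s; the hand-in returned no verdict.

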